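Fasten the draw latch of an instrument case

TASK

The larger of the two black instrument cases on the photo table is shut but not fastened: its lid stands slightly ajar and its latch lever stands up. Flip the latch's claw over so that it hooks behind the keeper bar on the lid, then throw the lever back and press it down until it snaps over centre and lies flat, clamping the lid.

Things in the scene. Friction and masses are not known exactly. Their poses are not given: they have to be found in the camera images.
- latch (a point): Lever pivot of the large case's steel draw latch, 20 mm above the case top, 150 mm above the table. x of its frame: level, across the parting line towards the lid; z up; y along the pivot. Black case 185 x 160 x 130 mm (x, y, z), fixed: body from x -85 to +20 mm, lid from +20 to +100. Latch parts are centred on y = 0, moving in the x-z plane. The smaller case (148 x 120 x 100 mm) is already latched.
- lever (a joint): Latch lever angle q (rad): plate 55 mm long, 26 wide, 5 thick, its end at x = -55 cos q, z = 55 sin q mm in the latch frame. 0 = shut, flat. Starts 1.7 to 1.95, upright, leaning to the keeper (limit 2.1); stays where left (2 N at its end moves it). With the claw hooked, shutting takes up to 12 N at its end; below about 0.35 it is past dead centre and snaps flat.
- claw_tip (a point): Lower edge of the 12 mm lip at the free end of the claw, a strap 92 mm long pivoted on the lever at x = -22 cos(q-0.23), z = 22 sin(q-0.23) mm in the latch frame: legs astride the lever, then from 42 mm a plate 34 wide clearing the lever's end. Starts at rest leaning 25 to 39 degrees back from upright, to -x of the latch. Swings freely: pushed past upright to +x, it falls lip first behind the keeper.
- keeper (a point): Centre of the keeper on the lid's top: a level steel bar 8 mm thick, 44 mm long along y of the latch frame, at x = 65, z = -12 mm there with the lid shut, x = 69 with the lid ajar. The claw's lip must drop behind it, on the side away from the lever.
- lid (a joint): Lid angle (rad) about its hinge at the foot of the parting line: 0.032 = ajar by about 4 mm at the top, pushed open by a sprung seal; about 0 = drawn shut by the latch.

How it is judged:
On the way:
1. the claw's lip lies behind the keeper bar, the lever still up (x of claw_tip in the frame of latch above 0.062 m and z of claw_tip in the frame of latch below -0.013 m and value of joint lever above 0.5 rad), for 0.1 s.
At the end, for the whole second after the job is handed in: The large case's lever is down within 0.12 rad of flat and at rest, its claw's lip is behind the keeper bar (more than 60 mm along x and more than 13 mm below the latch pivot), and the lid is drawn shut to less than 0.012 rad (1.5 mm) (value of joint lever below 0.12 rad and value of joint lid below 0.012 rad and velocity of joint lever below 0.1 rad/s and x of claw_tip in the frame of latch above 0.06 m and z of claw_tip in the frame of latch below -0.013 m); the robot touches nothing.
It also fails if it takes over 42 s, if anything falls off the work surface, if the arm or the gripper's body presses on something with over 40 N, if the wrist force passes 120 N, or if a joint passes its speed limit or range.

ROBOT

A 7-joint arm with a two-finger parallel gripper is mounted at the origin on the work surface. World frame = base frame: x ahead of the robot, y to its left, z up, the work surface at z = 0. Lengths are in m, angles in rad, forces in N, time in s.
With the tool pointing down it reaches from about 0.35 to 0.9 m from the base axis. Payload 7.2 kg.
Tool frame: the origin (TCP) lies midway between the tips of the shut fingers; the grasp point (between the pads) lies 19 mm behind it (env.pinch_z is the distance from the TCP to the grasp point, in m); z points along the fingers, y is the direction in which the jaws open and shut (so a half turn about z gives the same grasp; the last joint's range is limited). The gripper opens to 88 mm and grips with 3 to 60 N. Pads are 20 mm wide; open, the fingers measure 115 mm over their backs; the gripper's body (75 mm by 178 mm) begins 61 mm behind the grasp point.
Start: joints at [-1.197, 0.411, -0.013, 1.596, 0.006, 1.134, -0.082], TCP at [0.267, 0.565, 0.223] pointing down, gripper open.
Joint ranges: [-2.95, 2.95], [-0.29, 1.99], [-1.47, 1.44], [0.14, 2.54], [-1.03, 4.17], [0.13, 1.85], [-2.86, 2.86]. Speed limits (rad/s): [2.39, 2.39, 3.01, 3.01, 3.14, 3.14, 3.14].

INTERFACE

Orientations are given as a unit quaternion [w, x, y, z].
In Python, from rig import env gives the robot as it stands.
- The arm moves only by the shell command python3 -m jog 'ROWS' [OPENING] [FORCE]. ROWS is text: rows parted by semicolons, each of 4 numbers parted by spaces: the shift along the tool's x, y, z in cm, then the turn about the tool's z in rad. A call has 1 to 12 rows; each row shifts and turns the pose as measured when the row begins, along the tool's axes as they then stand; what a row does not reach is not made up. A row lasts 1/12 s, in which the tool goes at most 41.7 mm and 7.16 degrees, less where a joint would pass 70% of its speed; a pose out of reach is approached as far as the arm can. A call with a gripper value outside its range is refused whole. OPENING is the opening in per cent of the stroke, from 0 (shut) to 100 (fully open), set as the call begins (- or left out, the last holds). The fingers move at their own pace and stop on an object; FORCE is the grip in N (left out, the last holds). Time passes only in rows, so rows that do not move let the fingers close. It gives the time, the measured TCP pose, the force and the opening at its end, in the units of the state.
- env.sense(): the state, without advancing time (a new reading comes with each control period).
- env.capture(name): name is "scene" or "top" or "wrist"; returns a dict with "img" (400x640x3 uint8, red, green, blue), "fx", "fy", "cx", "cy" (pixels), "k1" (the pictures are not rectified: a ray, as slopes to the right and down, at radius r is drawn at 1 + k1 r^2 times it, then the intrinsics apply), "pose" (4x4, takes a point from camera to world coordinates); the wrist camera has in their place "mount" (4x4, takes a point from camera to tool coordinates, whose origin is the TCP and whose axes are the flange's). Camera axes: x right, y down, z forward; pixel columns grow to the right and rows downward; lengths in m; the calibration is good to about 2 mm. A picture is of the moment at which its call begins: read the wrist's pose just before it. There is no depth.
- env.hand_in(): hands the job in, once; it reports no verdict.
Trained networks look in the newest picture that a camera, given by its name, has taken for a name from the list of things; names that differ only in an ending like _2 or _b are one class to them, and where a whole thing is asked for, a point or a joint stands for the part that bears it (a point fixed in the world has none). Each returns a list of dicts, best first, with "p" (0 to 1); they miss things now and then, are a little off and sometimes report something else, mostly with a low value. They report only what shows in the picture. A call takes as long as a camera call.
- env.find_in(camera, query): "pixel" ([row, column] in pixels, amid what is visible of it).
- env.silhouettes(camera, query): "mask" (400x640 bool, what is visible of it) and "pixel" ([row, column] in pixels, amid what is visible of it).
- env.pinpoint(camera, query): "pixel" ([row, column] in pixels: a listed point, or the origin of a listed thing).
The state is a dict: "time": time; "joint_pos": joint angles; "qvel": joint speeds; "joint_torque": joint torques, N m; "eef_pos": TCP position; "eef_rot": TCP orientation; "force": force on the tool from outside, world axes, zero at the start; "moment": the same for the moment, N m; "grip_width": opening from 0.0 (shut) to 1.0 (fully open).
Only numpy, scipy, OpenCV 4.12 (cv2) and the standard library are available. Lean on these libraries where they do the work, as an engineer would, in place of code of your own. Each camera call takes 0.05 s, during which the arm holds its last target.

## Working session

There is one attempt and no reset: what is moved stays moved. The work goes in short steps, Python scripts to look and compute and a shell command to move; the robot and the scene stay as the last step left them, time stands still between calls to the robot, and variables do not carry over. Pictures are saved under pics/ and viewed, and the job is handed in when it is done.

```bash
ls; mkdir -p pics
python3 - <<'E'
from rig import env
import cv2
s=env.sense(); print(s)
for n in("scene","top","wrist"):
    c=env.capture(n); cv2.imwrite(f"pics/a_{n}.png",c["img"][:,:,::-1])
    print(n,{k:(v if k!="img" else 0) for k,v in c.items()})
    for q in("latch","lever","claw_tip","keeper"):
        print(q,[(d["p"],d["pixel"]) for d in env.pinpoint(n,q)][:3])
E
```

```text
pics
{'time': 0.0, 'joint_pos': array([-1.19720943,  0.41189806, -0.01272602,  1.5969683 ,  0.00559192,
        1.13431355, -0.08220889]), 'qvel': array([-1.82411673e-03, -2.94326471e-05,  1.51791594e-03,  8.52638811e-04,
        3.45319110e-04,  7.93489445e-04, -3.95460938e-05]), 'joint_torque': array([ 7.54006828e-05, -5.87936711e+01,  6.41769134e-01, -2.91088325e+01,
       -5.38522995e-02,  1.82202423e-02,  1.75555319e-04]), 'eef_pos': array([0.26704585, 0.56455259, 0.22184116]), 'eef_rot': array([-1.22465264e-04,  2.19089300e-01,  9.75704503e-01, -7.66164717e-04]), 'force': array([-0.20269847, -0.16355496,  0.45003276]), 'moment': array([-0.01136443, -0.01499134, -0.0102486 ]), 'grip_width': 1.0029975575480923}
scene {'img': 0, 'fx': 394.20813834913264, 'fy': 394.20813834913264, 'cx': 318.4061923928871, 'cy': 194.3025349223746, 'k1': -0.04915859854936006, 'pose': array([[-0.58557246,  0.44803657, -0.67555024,  1.1100311 ],
       [ 0.81048165,  0.30819544, -0.49813157,  0.33784968],
       [-0.01497966, -0.83921321, -0.54359618,  0.48666104],
       [ 0.        ,  0.        ,  0.        ,  1.        ]])}
latch []Traceback (most recent call last):
  File "<stdin>", line 8, in <module>
ValueError: it knows: claw_tip, keeper, latch
```

Run:
```python
from rig import env
import cv2
for n in("scene","top","wrist"):
    c=env.capture(n); cv2.imwrite(f"pics/b_{n}.png",c["img"][:,:,::-1])
    print(n,{k:(v if k!="img" else 0) for k,v in c.items()})
    for q in("latch","claw_tip","keeper"):
        print(q,[(d["p"],d["pixel"]) for d in env.pinpoint(n,q)][:3])
```

```text
scene {'img': 0, 'fx': 394.20813834913264, 'fy': 394.20813834913264, 'cx': 318.4061923928871, 'cy': 194.3025349223746, 'k1': -0.04915859854936006, 'pose': array([[-0.58557246,  0.44803657, -0.67555024,  1.1100311 ],
       [ 0.81048165,  0.30819544, -0.49813157,  0.33784968],
       [-0.01497966, -0.83921321, -0.54359618,  0.48666104],
       [ 0.        ,  0.        ,  0.        ,  1.        ]])}
latch [(0.82, [202.0, 481.0])]
claw_tip [(0.9, [133.8, 501.1])]
keeper [(0.82, [232.5, 468.1])]
top {'img': 0, 'fx': 513.8468452443868, 'fy': 513.8468452443868, 'cx': 317.92348921632254, 'cy': 187.14619454581214, 'k1': -0.0913305451805435, 'pose': array([[ 0.05965292, -0.97779583,  0.20089012,  0.42133832],
       [-0.99821651, -0.0588974 ,  0.00974116, -0.00719572],
       [ 0.00230704, -0.20111293, -0.97956535,  1.11383416],
       [ 0.        ,  0.        ,  0.        ,  1.        ]])}
latch [(0.93, [207.9, 189.3])]
claw_tip [(0.86, [217.6, 165.8])]
keeper [(0.55, [169.1, 188.3])]
wrist {'img': 0, 'fx': 293.5066697571022, 'fy': 293.5066697571022, 'cx': 317.4096255221143, 'cy': 201.7011540671156, 'k1': -0.012331225204470766, 'mount': array([[-1.00779902e-03, -9.70069314e-01, -2.42826090e-01,
         6.63103032e-02],
       [ 9.99999308e-01, -1.12498959e-03,  3.43948035e-04,
         4.56660904e-04],
       [-6.06830258e-04, -2.42825576e-01,  9.70069777e-01,
        -1.61303281e-01],
       [ 0.00000000e+00,  0.00000000e+00,  0.00000000e+00,
         1.00000000e+00]])}
latch []
claw_tip []
keeper []
```

View pics/a_scene.png

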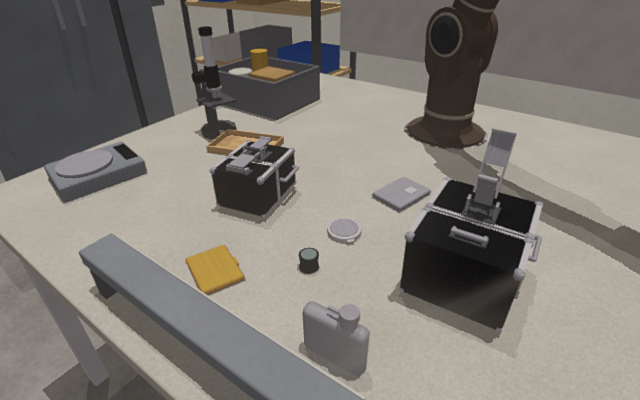

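```bash
ls pics
```

```text
a_scene.png
b_scene.png
b_top.png
b_wrist.png
```

The scene view shows the large case at right: latch at about (202,481), claw up at (134,501), and keeper bar at (235,468) on the lid, facing the camera.

```bash
cat > h.py <<'E'
import numpy as np, cv2
from scipy.optimize import least_squares
def project(c,P,pose=None):
    T=np.linalg.inv(c["pose"] if pose is None else pose)
    p=(T[:3,:3]@np.asarray(P,float).T).T+T[:3,3]
    s=p[:,:2]/p[:,2:]; r2=(s**2).sum(1,keepdims=True); s=s*(1+c["k1"]*r2)
    return np.c_[s[:,1]*c["fy"]+c["cy"],s[:,0]*c["fx"]+c["cx"]]
def ray(c,px,pose=None):
    T=c["pose"] if pose is None else pose
    d=np.array([(px[1]-c["cx"])/c["fx"],(px[0]-c["cy"])/c["fy"]]); u=d.copy()
    for _ in range(20): u=d/(1+c["k1"]*(u@u))
    v=T[:3,:3]@np.r_[u,1]; return T[:3,3],v/np.linalg.norm(v)
def tri(rays):
    A=sum(np.eye(3)-np.outer(d,d) for o,d in rays); b=sum((np.eye(3)-np.outer(d,d))@o for o,d in rays)
    return np.linalg.solve(A,b)
def onz(r,z):
    o,d=r; return o+d*(z-o[2])/d[2]
E
python3 - <<'E'
from rig import env
from h import *
cs=env.capture("scene");ct=env.capture("top")
px=dict(latch=([202,481],[207.9,189.3]),claw=([133.8,501.1],[217.6,165.8]),keeper=([232.5,468.1],[169.1,188.3]))
for k,(a,b) in px.items():
    P=tri([ray(cs,a),ray(ct,b)]); print(k,P,project(cs,[P])-a,project(ct,[P])-b)
    if k!="claw": z=.150 if k=="latch" else .138; print(onz(ray(cs,a),z),onz(ray(ct,b),z))
E
python3 -c "
import cv2
a=cv2.imread('pics/b_scene.png')[110:330,380:580];cv2.imwrite('pics/c1.png',cv2.resize(a,None,fx=2.7,fy=2.7))
a=cv2.imread('pics/b_top.png')[120:280,100:280];cv2.imwrite('pics/c2.png',cv2.resize(a,None,fx=3.5,fy=3.5))"
```

```text
latch [0.56435781 0.24540126 0.14732819] [[-0.00078252  0.28310287]] [[-0.04075737  0.21329278]]
[0.56890178 0.24577276 0.15      ] [0.56385851 0.2451054  0.15      ]
claw [0.53130867 0.25048819 0.25066465] [[-0.47234159  5.16095786]] [[-0.64264831  4.11616892]]
keeper [0.64200552 0.25448239 0.14269574] [[0.05498344 2.27543267]] [[-0.31160745  1.53316794]]
[0.63731652 0.25064311 0.138     ] [0.64226813 0.25871643 0.138     ]
```

View pics/b_top.png

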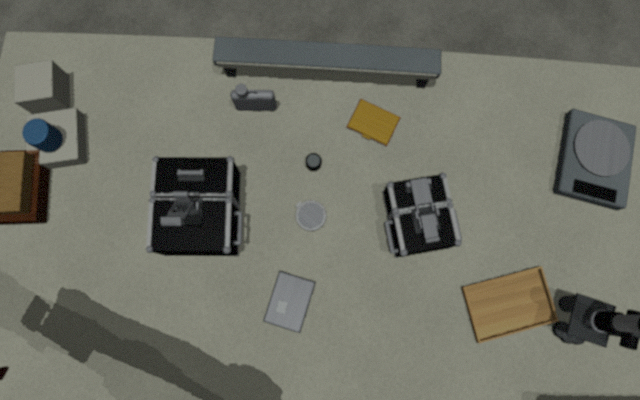

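View pics/c1.png

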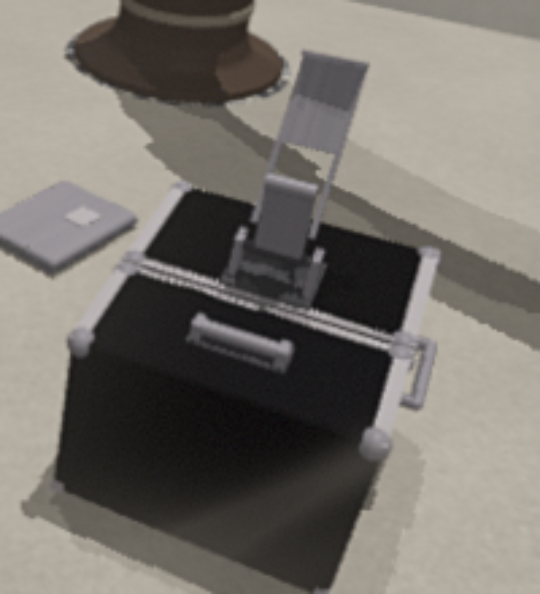

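View pics/c2.png

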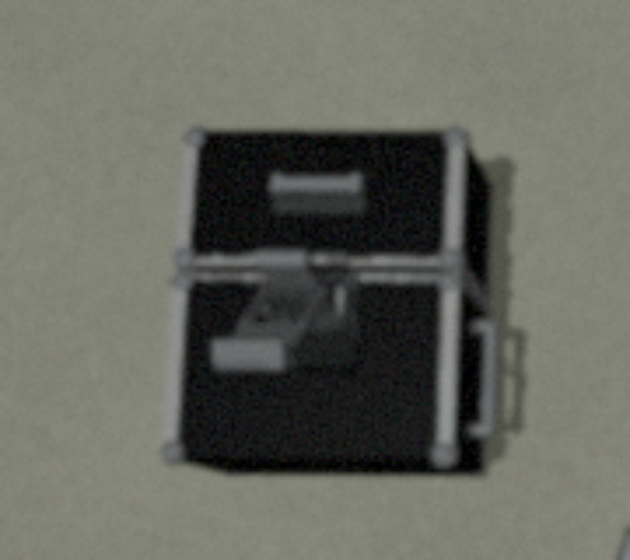

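The top view shows the lid side (handle-shaped keeper at about (172,190)) facing world +x, and the claw leaning back to −x. I'll fit the case pose from its corners and the points.

```bash
cat > fit.py <<'E'
from rig import env
from h import *
cs=env.capture("scene");ct=env.capture("top")
env_time=env.sense()["time"]
S=lambda x,y:[y/2.7+110,x/2.7+380]
T=lambda x,y:[y/3.5+120,x/3.5+100]
loc=np.array([[104,80,-20],[104,-80,-20],[-85,80,-20],[-85,-80,-20]])/1000
# world +y is left in top image (col smaller => larger y)
topc=[T(195,135),T(455,133),T(172,452),T(443,455)]
# scene: camera faces -x: world +y right
scc=[S(375,443),S(80,342),S(430,255),S(180,187)]
loc=np.r_[loc,[[0,0,0],[.069,0,-.012]]]
topc+=[[207.9,189.3],[171.5,190]]; scc+=[[202,481],[234,468.5]]
def W(p,L):
    c,s=np.cos(p[2]),np.sin(p[2]); L=np.atleast_2d(L)
    return np.c_[p[0]+c*L[:,0]-s*L[:,1],p[1]+s*L[:,0]+c*L[:,1],.15+L[:,2]]
def f(p):
    w=W(p,loc)
    return np.r_[(project(cs,w)-scc).ravel(),(project(ct,w)-topc).ravel()]
if __name__=="__main__":
    for flip in(0,):
        r=least_squares(f,[.565,.247,0]); print(r.x,r.cost); print(r.fun.reshape(-1,2).round(1))
    p=r.x
    # claw angle & lever
    def claw(q,b):
        a=q-.23; px=-.022*np.cos(a); pz=.022*np.sin(a)
        return px-.092*np.sin(b),pz+.092*np.cos(b)
    for q in(1.7,1.95):
        for b in (25,39):
            x,z=claw(q,np.radians(b)); print(q,b,(x,z),W(p,[[x,0,z]]),project(cs,W(p,[[x,0,z]])),project(ct,W(p,[[x,0,z]])))
E
python3 fit.py
```

```text
[0.56920827 0.24804803 0.05907315] 72.44287694726803
[[-1.1  4.4]
 [-4.1 -4. ]
 [-2.6  3.2]
 [-3.3 -1. ]
 [ 0.6  1.4]
 [-0.8  0.5]
 [-3.3 -2. ]
 [-2.9  3.2]
 [ 1.  -1.6]
 [ 0.7  3.4]
 [-2.9 -1.2]
 [-0.1  1.4]]
1.7 25 (np.float64(-0.041094646214656846), np.float64(0.10526865210247857)) [[0.5281853  0.24562185 0.25526865]] [[128.88095492 504.0956382 ]] [[218.56411591 171.76469208]]
1.7 39 (np.float64(-0.060111242111097536), np.float64(0.09338576414914809)) [[0.50920188 0.24449914 0.24338576]] [[131.84465995 504.71631633]] [[230.55196585 173.07754232]]
1.95 25 (np.float64(-0.03561056467417435), np.float64(0.10513589125947523)) [[0.53365982 0.24594563 0.25513589]] [[130.27771283 503.33721503]] [[215.37579065 171.96154323]]
1.95 39 (np.float64(-0.054627160570615035), np.float64(0.09325300330614475)) [[0.51467639 0.24482291 0.243253  ]] [[133.21368105 503.98747216]] [[227.37796516 173.2669865 ]]
```

```bash
cat > d.py <<'E'
# latch-frame readout and displacement in tool axes (cm)
import sys
from rig import env
from h import *
from scipy.spatial.transform import Rotation as R
L=np.array([.567,.247,.15]);yaw=.06
Rl=R.from_euler('z',yaw).as_matrix()
s=env.sense(); q=s["eef_rot"]; Rt=R.from_quat([q[1],q[2],q[3],q[0]]).as_matrix()
print("t",s["time"],"tcp latch mm",(Rl.T@(s["eef_pos"]-L)*1000).round(1),"tool y angle vs latch y",np.arctan2((Rl.T@Rt)[0,1],(Rl.T@Rt)[1,1]).round(3),"F latch",(Rl.T@s["force"]).round(1),"w",round(s["grip_width"],3))
if len(sys.argv)>3:
    t=L+Rl@(np.array(list(map(float,sys.argv[1:4])))/1000)
    print("tool shift cm",(Rt.T@(t-s["eef_pos"])*100).round(2))
E
python3 -m jog '0 0 0 -0.12;0 0 0 -0.12;0 0 0 -0.12;0 0 0 -0.12' 0 20; python3 d.py -110 0 65
```

```text
time: 1.23
eef_pos: [0.2669, 0.5652, 0.2227]
eef_rot: [0.0, -0.026, 1.0, 0.0]
force: [0.3, -0.0, -0.2]
grip_width: 0.733
t 1.2333 tcp latch mm [-280.5  335.6   72.7] tool y angle vs latch y 0.007 F latch [ 0.3 -0.  -0.2] w 0.733
tool shift cm [-17.29 -33.43   0.78]
```

```bash
python3 -m jog '-1.7 -3.3 0.1 0;-1.7 -3.3 0.1 0;-1.7 -3.3 0.1 0;-1.7 -3.3 0.1 0;-1.7 -3.3 0.1 0;-1.7 -3.3 0.1 0;-1.7 -3.3 0.1 0;-1.7 -3.3 0 0;-1.7 -3.3 0 0;-1.7 -3.3 0 0;0 0 0 0'; python3 d.py -110 0 65
python3 - <<'E'
from rig import env
import cv2
c=env.capture("wrist"); cv2.imwrite("pics/d_w.png",c["img"][:,:,::-1])
for q in("latch","claw_tip","keeper"): print(q,[(d["p"],d["pixel"]) for d in env.pinpoint("wrist",q)][:3])
a=env.capture("scene")["img"][80:330,380:640,::-1];cv2.imwrite('pics/d_s.png',cv2.resize(a,None,fx=2.3,fy=2.3))
E
```

```text
time: 2.15
eef_pos: [0.4628, 0.2351, 0.2142]
eef_rot: [0.0, -0.035, 0.999, 0.002]
force: [0.8, -0.6, 1.1]
grip_width: 0.01
t 2.15 tcp latch mm [-104.7   -5.6   64.2] tool y angle vs latch y -0.01 F latch [ 0.7 -0.6  1.1] w 0.01
tool shift cm [ 0.52  0.57 -0.08]
latch [(0.92, [326.5, 326.4])]
claw_tip []
keeper []
```

View pics/d_w.png

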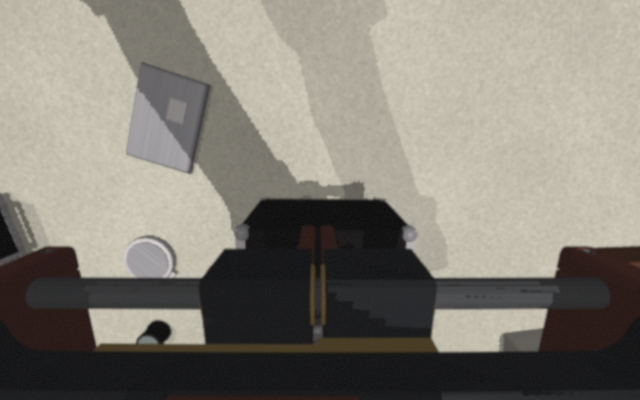

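View pics/d_s.png

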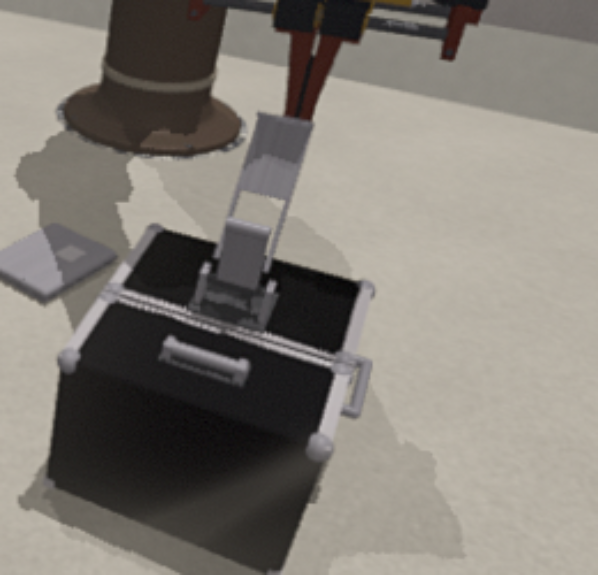

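The fingers are behind the claw and about level with its top half, so I'll push +x (tool −x).

```bash
python3 -m jog '-1 0.5 0 0;-1 0.2 0 0;-1 0 0 0;-1 0 0 0;-1 0 0 0;-1 0 0 0;-1 0 0 0;-1 0 0 0;-1 0 0 0' ; python3 d.py -110 0 65
python3 - <<'E'
from rig import env
import cv2
a=env.capture("scene")["img"][80:330,380:640,::-1];cv2.imwrite('pics/e_s.png',cv2.resize(a,None,fx=2.3,fy=2.3))
E
```

```text
time: 3.15
eef_pos: [0.549, 0.2674, 0.2129]
eef_rot: [-0.002, -0.048, 0.999, 0.004]
force: [-0.1, -0.3, -0.1]
grip_width: 0.006
t 3.15 tcp latch mm [-16.7  21.4  62.9] tool y angle vs latch y -0.035 F latch [-0.1 -0.3 -0.1] w 0.006
tool shift cm [ 9.4  -1.81 -0.18]
```

View pics/e_s.png

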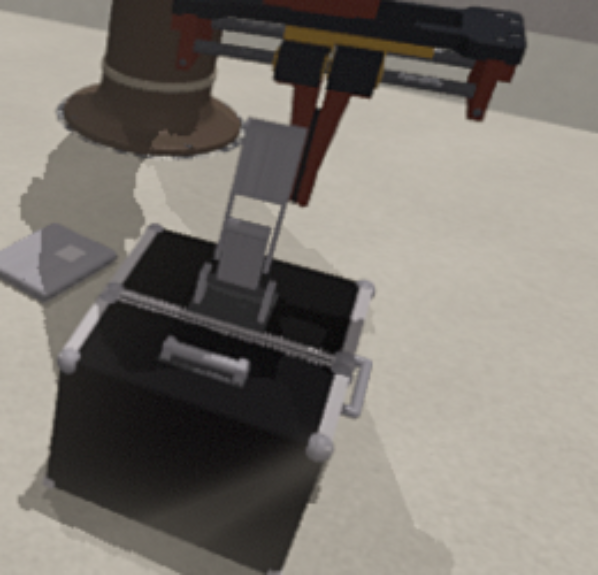

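The fingers drifted 20 mm to +y and sit at the claw's edge (e_s ~ (200,305)). Back off, recentre, and see how much a row drifts.

```bash
python3 -m jog '2 0 0 0;2 0 0 0;2 0 0 -0.035;0 -1 0 0;0 -1 0 0;0 0 0 0'; python3 d.py -80 0 65;python3 -m jog '0 0 0 0;0 0 0 0'; python3 d.py -80 0 65
```

```text
time: 3.7
eef_pos: [0.4952, 0.2391, 0.2106]
eef_rot: [-0.002, -0.064, 0.998, 0.003]
force: [0.8, -0.3, -0.3]
grip_width: 0.005
t 3.7 tcp latch mm [-72.1  -3.6  60.6] tool y angle vs latch y -0.067 F latch [ 0.8 -0.3 -0.3] w 0.005
tool shift cm [ 0.76  0.41 -0.44]
time: 3.87
eef_pos: [0.4969, 0.2381, 0.2108]
eef_rot: [-0.002, -0.062, 0.998, 0.003]
force: [-0.1, -0.2, 0.1]
grip_width: 0.006
t 3.8667 tcp latch mm [-70.5  -4.7  60.8] tool y angle vs latch y -0.064 F latch [-0.1 -0.2  0.1] w 0.006
tool shift cm [ 0.92  0.53 -0.41]
```

```bash
python3 -m jog '0 0.4 -0.3 0.06;0 0 0 0'; python3 d.py -80 0 65;python3 -m jog '-1 0 0 0;-1 0 0 0;-1 0 0 0'; python3 d.py -80 0 65
python3 - <<'E'
from rig import env
import cv2
a=env.capture("scene")["img"][80:330,380:640,::-1];cv2.imwrite('pics/f_s.png',cv2.resize(a,None,fx=2.3,fy=2.3))
E
```

```text
time: 4.03
eef_pos: [0.4977, 0.242, 0.2138]
eef_rot: [-0.002, -0.03, 1.0, 0.003]
force: [-0.2, 0.8, 0.1]
grip_width: 0.006
t 4.0333 tcp latch mm [-69.5  -0.8  63.8] tool y angle vs latch y -0.0 F latch [-0.1  0.8  0.1] w 0.006
tool shift cm [ 1.05  0.09 -0.12]
time: 4.28
eef_pos: [0.5294, 0.2446, 0.2137]
eef_rot: [-0.002, -0.033, 0.999, 0.003]
force: [-0.4, -0.6, -0.3]
grip_width: 0.006
t 4.2833 tcp latch mm [-37.7  -0.1  63.7] tool y angle vs latch y -0.006 F latch [-0.5 -0.5 -0.3] w 0.006
tool shift cm [ 4.23  0.04 -0.12]
```

View pics/f_s.png

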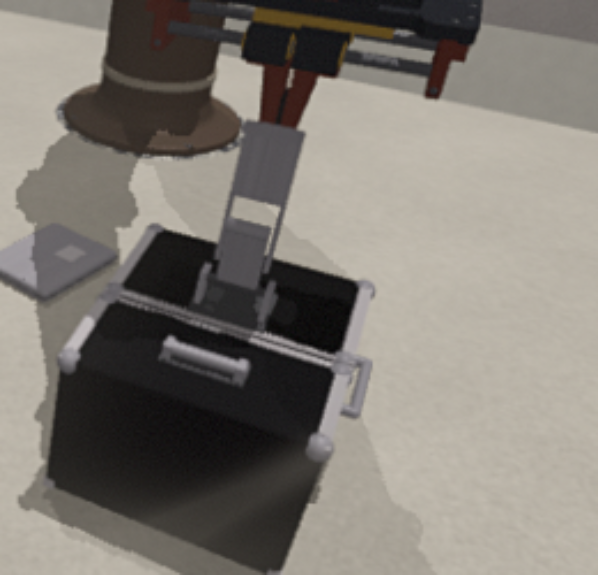

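Centred behind the claw now; keep pushing.

```bash
python3 -m jog '-1 0 0 0;-1 0 0 0;-1 0 0 0;-1 0 0 0;-1 0 0 0'; python3 d.py -80 0 65
python3 - <<'E'
from rig import env
import cv2
a=env.capture("scene")["img"][80:330,380:640,::-1];cv2.imwrite('pics/g_s.png',cv2.resize(a,None,fx=2.3,fy=2.3))
E
```

```text
time: 4.75
eef_pos: [0.5854, 0.2472, 0.2117]
eef_rot: [-0.002, -0.033, 0.999, 0.002]
force: [-0.3, -0.8, 0.1]
grip_width: 0.006
t 4.75 tcp latch mm [18.4 -0.9 61.7] tool y angle vs latch y -0.006 F latch [-0.3 -0.8  0.1] w 0.006
tool shift cm [ 9.84  0.16 -0.29]
```

View pics/g_s.png

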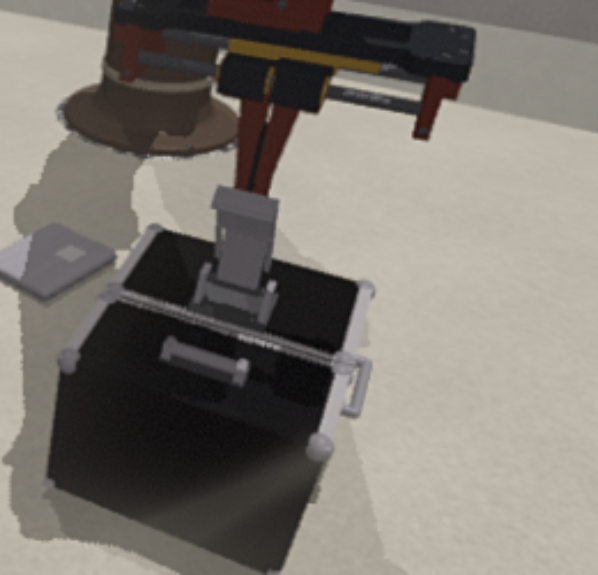

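The claw has passed upright and is falling towards the keeper. I'll wait a moment and look.

```bash
python3 -m jog '0 0 0 0;0 0 0 0;0 0 0 0;0 0 0 0'; python3 d.py -80 0 65
python3 - <<'E'
from rig import env
import cv2
a=env.capture("scene")["img"][80:330,380:640,::-1];cv2.imwrite('pics/h_s.png',cv2.resize(a,None,fx=2.3,fy=2.3))
for q in("latch","claw_tip","keeper"): print(q,[(d["p"],d["pixel"]) for d in env.pinpoint("scene",q)][:3])
E
```

```text
time: 5.13
eef_pos: [0.5876, 0.2462, 0.2101]
eef_rot: [-0.003, -0.033, 0.999, 0.002]
force: [0.5, -0.5, -0.1]
grip_width: 0.007
t 5.1333 tcp latch mm [20.5 -2.1 60.1] tool y angle vs latch y -0.005 F latch [ 0.5 -0.5 -0.1] w 0.007
tool shift cm [10.05  0.26 -0.44]
latch [(0.85, [204.4, 482.1])]
claw_tip [(0.9, [243.7, 464.0])]
keeper [(0.84, [231.9, 465.4])]
```

View pics/h_s.png

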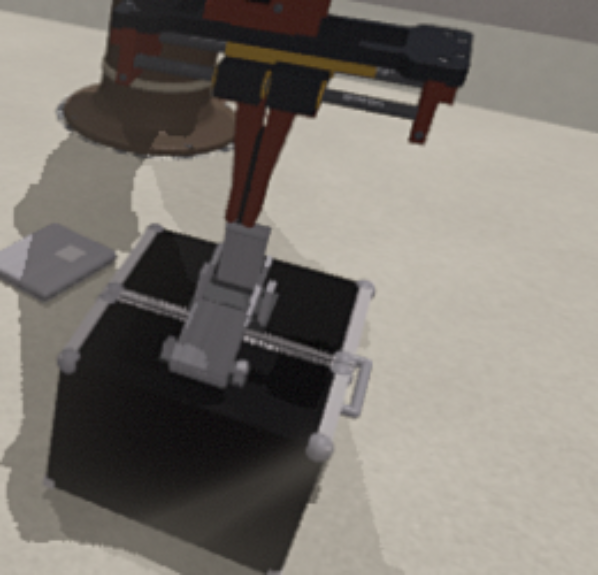

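The claw is down over the keeper, with its lip past the bar (h_s ~ (375,205)) and the lever still up. I'll check this numerically.

Run:
```python
from fit import *
p=[.567,.247,.06]
for q in (1.6,1.7,1.8,1.9,2.0): print(q,project(cs,W(p,[[-.055*np.cos(q),0,.055*np.sin(q)]])).round(1))
for x in(.06,.075,.085,.095):
  for z in(-.02,-.012,0): print(x,z,project(cs,W(p,[[x,0,z]])).round(1))
print(project(cs,W(p,[[.069,0,-.012]])))
```

```text
1.6 [[170.7 489.8]]
1.7 [[172.5 488.9]]
1.8 [[174.8 487.9]]
1.9 [[177.3 486.9]]
2.0 [[180.1 485.7]]
0.06 -0.02 [[233.1 469.3]]
0.06 -0.012 [[228.7 470.4]]
0.06 0 [[222.  472.1]]
0.075 -0.02 [[238.8 466.6]]
0.075 -0.012 [[234.4 467.6]]
0.075 0 [[227.6 469.3]]
0.085 -0.02 [[242.7 464.6]]
0.085 -0.012 [[238.3 465.7]]
0.085 0 [[231.4 467.4]]
0.095 -0.02 [[246.7 462.7]]
0.095 -0.012 [[242.3 463.8]]
0.095 0 [[235.4 465.4]]
[[232.09885892 468.77488003]]
```

The lip is at about x≈0.09, z≈−0.016, so it is behind the keeper, with the lever at about 1.95. Next I move the fingers to the +x side of the lever.

```bash
python3 -m jog '-1 0.1 -0.3 0;-1.5 0.1 0 0;-1.5 0 0 0;0 0 0 0;0 0 1.2 0;0 0 1.2 0;0 0 0 0;0 0 0 0'; python3 d.py 29 0 41
python3 - <<'E'
from rig import env
import cv2
a=env.capture("scene")["img"][80:330,380:640,::-1];cv2.imwrite('pics/i_s.png',cv2.resize(a,None,fx=2.3,fy=2.3))
E
```

```text
time: 6.1
eef_pos: [0.6257, 0.2517, 0.1869]
eef_rot: [-0.003, -0.033, 0.999, 0.002]
force: [-0.7, 0.2, 1.1]
grip_width: 0.002
t 6.1 tcp latch mm [58.9  1.1 36.9] tool y angle vs latch y -0.007 F latch [-0.7  0.3  1.1] w 0.002
tool shift cm [ 2.99 -0.09 -0.39]
```

View pics/i_s.png

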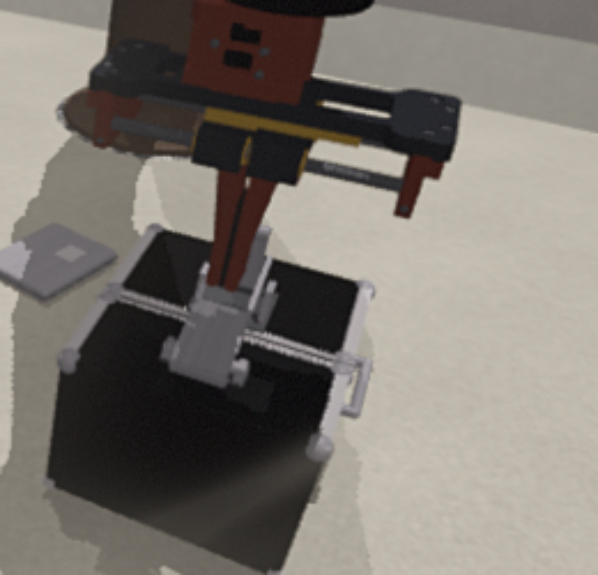

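The fingers are in front of the lever (tips at ~(285,225) in the crop), centred. Push the lever back along its arc.

```bash
python3 -m jog '1.5 -0.1 -0.4 0;1.5 0 0 0;0.9 0 -0.2 0;0.9 0 -0.1 0;0.9 0 0 0;0 0 0 0'; python3 d.py -4 0 44
```

```text
time: 6.65
eef_pos: [0.5678, 0.2462, 0.1951]
eef_rot: [-0.001, -0.033, 0.999, 0.002]
force: [0.4, -0.1, -0.0]
grip_width: 0.004
t 6.65 tcp latch mm [ 0.7 -0.9 45.1] tool y angle vs latch y -0.006 F latch [ 0.4 -0.1 -0. ] w 0.004
tool shift cm [0.47 0.09 0.11]
```

```bash
python3 -m jog '0.5 0.1 0.1 0;0.7 0 0.3 0;0 0 0 0'; python3 d.py -22 0 34
python3 - <<'E'
from rig import env
import cv2
a=env.capture("scene")["img"][80:330,380:640,::-1];cv2.imwrite('pics/j_s.png',cv2.resize(a,None,fx=2.3,fy=2.3))
a=env.capture("top")["img"][120:280,100:280,::-1];cv2.imwrite('pics/j_t.png',cv2.resize(a,None,fx=3.,fy=3.))
E
```

```text
time: 6.9
eef_pos: [0.5602, 0.246, 0.1936]
eef_rot: [0.005, -0.032, 0.999, 0.003]
force: [1.0, 0.6, -0.8]
grip_width: 0.009
t 6.9 tcp latch mm [-6.8 -0.6 43.6] tool y angle vs latch y -0.004 F latch [ 1.   0.6 -0.8] w 0.009
tool shift cm [1.53 0.06 0.95]
```

View pics/j_s.png

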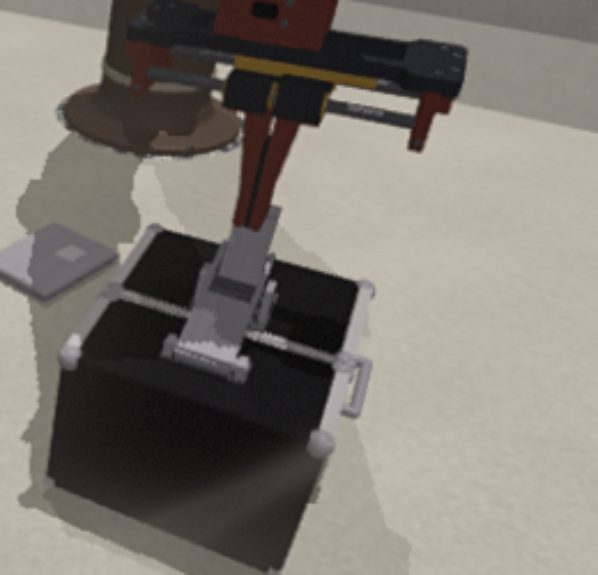

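View pics/j_t.png

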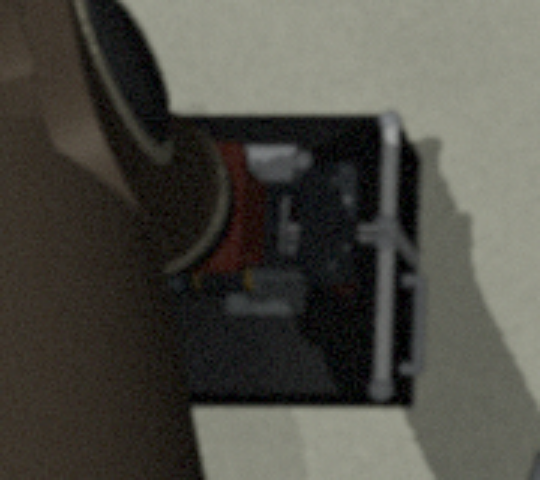

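The lever is leaning back, but the keeper's front is now visible at (365,210), so I need to check that the lip is still hooked.

```bash
python3 - <<'E'
from rig import env
import cv2
c=env.capture("scene")
for q in("latch","claw_tip","keeper"): print(q,[(d["p"],d["pixel"]) for d in env.pinpoint("scene",q)][:3])
a=c["img"][160:260,440:510,::-1];cv2.imwrite('pics/k_s.png',cv2.resize(a,None,fx=6,fy=6,interpolation=2))
E
python3 -c "
from fit import *
p=[.567,.247,.06]
for q in(.8,1,1.2,1.4):print(q,project(cs,W(p,[[-.055*np.cos(q),0,.055*np.sin(q)]])).round(1))"
```

```text
latch [(0.96, [204.6, 483.0])]
claw_tip [(0.68, [240.2, 468.5])]
keeper [(0.58, [230.8, 468.8])]
0.8 [[168.5 493.4]]
1 [[166.9 493.2]]
1.2 [[166.7 492.5]]
1.4 [[168.  491.4]]
```

View pics/k_s.png

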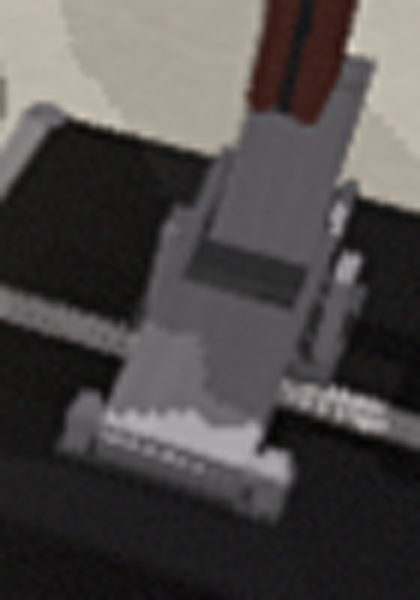

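The reported tip pixel (240,468) matches a hooked lip (x≈0.079, z≈−0.018); one riding on top of the bar would show near row 232. I'll carry on around the arc.

```bash
python3 -m jog '1 0.1 0.6 0;0.8 0 0.8 0;0.7 0 0.9 0'; python3 d.py -28 0 24
```

```text
time: 7.55
eef_pos: [0.5402, 0.2452, 0.1745]
eef_rot: [0.009, -0.031, 0.999, 0.004]
force: [3.7, -0.8, 3.2]
grip_width: 0.007
t 7.55 tcp latch mm [-26.9  -0.1  24.5] tool y angle vs latch y -0.002 F latch [ 3.6 -1.   3.2] w 0.007
tool shift cm [0.11 0.01 0.05]
```

```bash
python3 -m jog '0.5 0 1 0;0.3 0 1 0;0.2 0 0.8 0'; python3 d.py -38 0 2.5
```

```text
time: 7.8
eef_pos: [0.5308, 0.2452, 0.1515]
eef_rot: [0.011, -0.031, 0.999, 0.005]
force: [-22.2, -16.8, 111.9]
grip_width: 0.006
t 7.8 tcp latch mm [-36.2   0.4   1.5] tool y angle vs latch y -0.002 F latch [-23.2 -15.5 111.9] w 0.006
tool shift cm [ 0.18 -0.03 -0.11]
```

It has bottomed out: TCP z is 1.5 mm, so the lever is flat, but the force is 112 N. Lifting off at once.

```bash
python3 -m jog '0 0 -1.5 0;0 0 -2 0;0 0 -3 0;0 0 -3 0;0 0 -3 0;0 0 0 0'; python3 d.py
python3 - <<'E'
from rig import env
import cv2
c=env.capture("scene")
for q in("latch","claw_tip","keeper"): print(q,[(d["p"],d["pixel"]) for d in env.pinpoint("scene",q)][:3])
a=c["img"][110:310,390:570,::-1];cv2.imwrite('pics/l_s.png',cv2.resize(a,None,fx=3,fy=3,interpolation=2))
E
```

```text
time: 8.3
eef_pos: [0.5228, 0.2435, 0.2783]
eef_rot: [0.004, -0.032, 0.999, 0.004]
force: [0.2, -1.1, 0.6]
grip_width: 0.002
t 8.3 tcp latch mm [-44.3  -0.9 128.3] tool y angle vs latch y -0.003 F latch [ 0.1 -1.1  0.6] w 0.002
latch [(0.92, [203.0, 479.7])]
claw_tip [(0.83, [237.6, 469.0])]
keeper [(0.73, [230.7, 469.9]), (0.23, [203.8, 483.4])]
```

View pics/l_s.png

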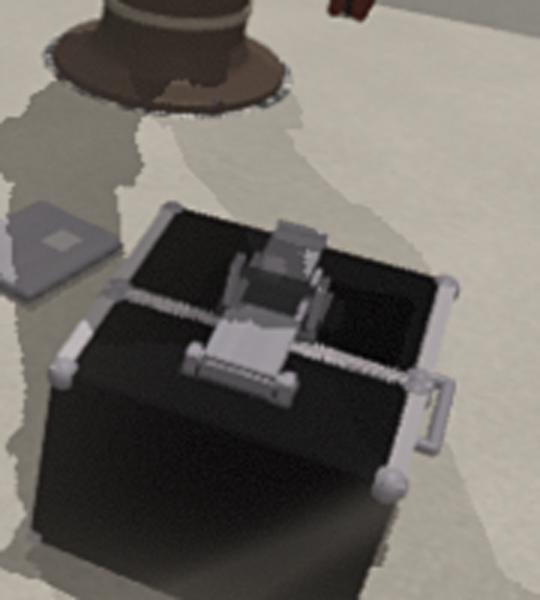

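```bash
python3 -m jog '3 0 -1 0;3 0 -1 0;3 0 0 0;3 3 0 0;3 3 0 0;0 3 0 0;0 3 0 0;0 3 0 0;0 0 0 0;0 0 0 0'
python3 - <<'E'
from fit import *
import cv2
p=[.567,.247,.06]
for q in(0,.1,.2,.35,.5):
    w=W(p,[[-.055*np.cos(q),0,.055*np.sin(q)]]);print(q,project(cs,w).round(1),project(ct,w).round(1))
for x in(.065,.069): print('keeper',x,project(cs,W(p,[[x,0,-.012]])),project(ct,W(p,[[x,0,-.012]])))
print('tip .071 -.018',project(cs,W(p,[[.071,0,-.018]])))
for q in("latch","claw_tip","keeper"): print(q,[(d["p"],d["pixel"]) for n in("scene","top") for d in env.pinpoint(n,q)][:3])
a=cs["img"][160:260,440:520,::-1];cv2.imwrite('pics/m_s.png',cv2.resize(a,None,fx=6,fy=6,interpolation=2))
a=ct["img"][120:280,100:280,::-1];cv2.imwrite('pics/m_t.png',cv2.resize(a,None,fx=3.5,fy=3.5))
E
```

```text
time: 9.33
eef_pos: [0.3479, 0.3797, 0.2721]
eef_rot: [-0.013, -0.03, 0.999, -0.009]
force: [0.1, -1.0, -1.0]
grip_width: 0.0
0 [[185.4 490.2]] [[234.9 187.1]]
0.1 [[182.6 490.9]] [[234.5 186.4]]
0.2 [[180.  491.5]] [[233.7 185.7]]
0.35 [[176.3 492.3]] [[232.  184.7]]
0.5 [[173.1 492.9]] [[229.7 183.8]]
keeper 0.065 [[230.59508291 469.51584871]] [[174.4743694  191.64145296]]
keeper 0.069 [[232.09885892 468.77488003]] [[172.48566568 191.74353551]]
tip .071 -.018 [[236.17920615 467.58205972]]
latch [(0.77, [202.6, 481.8]), (0.68, [208.4, 190.4])]
claw_tip [(0.76, [238.7, 468.0]), (0.76, [172.4, 190.6])]
keeper [(0.81, [231.9, 466.7]), (0.86, [175.1, 191.2])]
```

View pics/m_s.png

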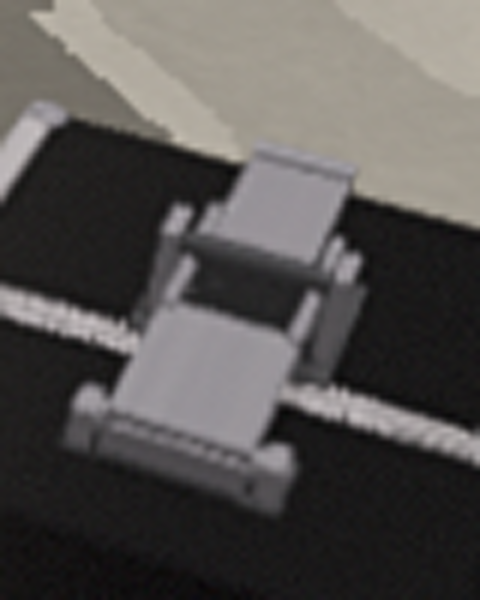

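View pics/m_t.png

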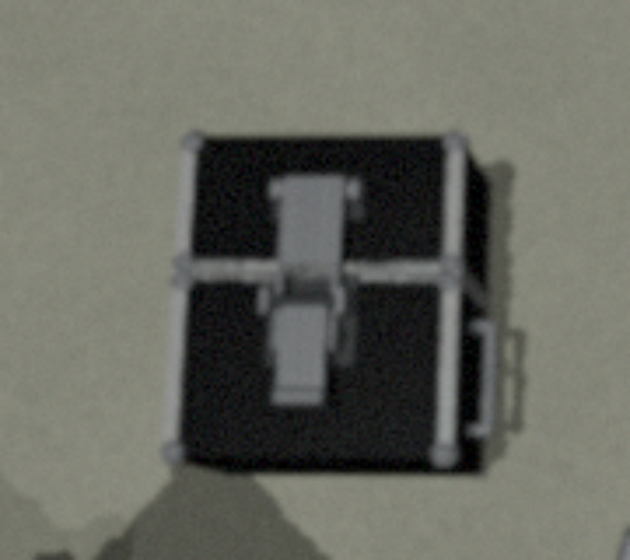

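The lever end is at row ~186 in the scene view, against 185.4 predicted for flat. In the top view the lid edge has moved back about 4 mm and the dark parting gap is gone. The claw is over the keeper and the arm is clear.

```bash
python3 -c "
from rig import env
print(env.sense()['qvel'].round(3)); print(env.hand_in())"
```

```text
[-0.003  0.001 -0.003 -0.002 -0.    -0.    -0.003]
the job is handed in; nothing more can be done
None
```

I latched the large case and handed the job in at about 9.5 s of the 42 s allowed. With the fingers shut, I tipped the claw over behind the keeper, then threw the lever back and pressed it flat.

**Last checks, all from camera images:**
- **Lever:** its end shows at row about 186, against 185.4 predicted for flat and 182.6 for 0.1 rad.
- **Lid:** it moved back by about the 4 mm gap, and the dark line at the parting is gone.
- **Claw:** the tip is seen within about 3 px of where a hooked lip should be. The lip itself can't be seen directly, because it and the bar overlap in the view.
- **Arm:** it is clear of the case and at rest.

**What did not go cleanly:**
- **First push:** the fingers drifted about 20 mm sideways, so I backed off and recentred before pushing again.
- **Final press:** it bottomed out hard after the snap. The last force reading was 112 N in z and about 115 N in all, close to the 120 N limit. I only get a reading at the end of a call, so a brief higher peak within the press can't be ruled out.

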